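# Close the hasp of the wooden chest and pin it

## Robot

A 6-joint arm with a two-finger parallel gripper is mounted at the origin on a cart in front of the work surface, level with it; the furniture and walls round the work are solid. World frame = base frame: x ahead of the robot, y to its left, z up, the work surface at z = 0. Lengths are in m, angles in rad, forces in N, time in s.
With the tool pointing down it reaches from about 0.25 to 0.775 m from the base axis. Payload 4 kg.
Tool frame: the origin (TCP) lies midway between the tips of the shut fingers; the grasp point (between the pads) lies 19 mm behind it; z points along the fingers, x is the direction in which the jaws open and shut, and the axes are right-handed (so a half turn about z gives the same grasp; the last joint's range is limited). The gripper opens to 94 mm and grips with 3 to 60 N. Pads are 16 mm wide; open, the fingers measure 119 mm over their backs; the gripper's body (75 mm by 177 mm) begins 78 mm behind the grasp point.
Start: joints at [-1.252, 0.087, 1.371, -0, 1.684, -0.103], TCP at [0.225, -0.502, 0.206] pointing down, gripper open.
Joint ranges: [-3.1, 3.1], [-0.76, 2.03], [0.27, 2.55], [-1.08, 4.22], [0.17, 2.65], [-2.57, 2.57]. Speed limits (rad/s): [2.79, 2.79, 3.14, 3.14, 3.14, 3.14].

## Interface

Orientations are given as a unit quaternion [w, x, y, z].
In Python, from workcell import manip, vision gives the robot as it stands.
- The arm moves only by the tool play_rows, never from a script. Its arguments are lists of equal length, an entry for each row: "turn": the turn, a rotation vector about the tool's x, y, z in degrees, a list of three; "linear": the shift along the tool's x, y, z in m, a list of three; "hand": the finger opening in m, from 0 to 0.094. A call has 1 to 12 rows; each row is the pose to reach, as a shift and turn from the pose commanded when the call began, along the tool's axes at that moment; what a row does not reach only later rows make up. A row lasts 1/10 s, in which the tool goes at most 50 mm and 8.59 degrees, less where a joint would pass 70% of its speed; a pose out of reach is approached as far as the arm can. A call with a gripper value outside its range is refused whole. The fingers move at their own pace and stop on an object; "newtons" is the grip in N (left out, the last holds). Time passes only in rows, so rows that repeat a pose let the fingers close. It gives the time, the measured TCP pose, the force and the opening at its end, in the units of the state.
- manip.sense(): the state, without advancing time (a new reading comes with each control period).
- vision.camera(name): name is "scene" or "top" or "wrist"; returns a dict with "color" (400x640x3 uint8, red, green, blue), "range_z" (400x640 float32, m along the optical axis (not along the pixel's ray), 0 where there is no reading), "fovy" (degrees; the focal length in pixels is half the picture's height over the tangent of half this angle, whatever the lens; pixels are square), "cx", "cy" (the principal point, pixels), "rvec" (rotation vector, rad) and "tvec" (3), from world to camera coordinates, as OpenCV has them. Camera axes: x right, y down, z forward; pixel columns grow to the right and rows downward; lengths in m; the calibration is good to about 2 mm. A picture is of the moment at which its call begins.
- manip.sign_off(): hands the job in, once; it reports no verdict.
The state is a dict: "t": time; "joint_positions": joint angles; "qd": joint speeds; "tau": joint torques, N m; "ee_pos": TCP position; "eef_rot": TCP orientation; "ft_force": force on the tool from outside, world axes, zero at the start; "moment": the same for the moment, N m; "width": opening from 0.0 (shut) to 1.0 (fully open).
Only numpy, scipy, OpenCV 4.12 (cv2) and the standard library are available. Lean on these libraries where they do the work, as an engineer would, in place of code of your own. Each camera call takes 0.05 s, during which the arm holds its last target.

## Task

Lock the small wooden chest on the worktop: swing the steel hasp that leans back over its lid forward, so that it hangs down over the staple on the chest's front, and then drop the pin with the broad collar upright through the staple's loop until the collar rests on the loop, and let go. Leave the slim pin with the narrow collar in the wooden block.

Things in the scene. Friction and masses are not known exactly. Their poses are not given: they have to be found in the camera images.
- hasp (a joint): Steel strap 56 wide, 58 long, 3 mm thick, 80 g, slotted, mid-front of the chest's lid. Hinge axis along the front edge, 25 mm behind (+x of) staple_loop, 33 mm above it; lid top 2 mm above the axis. rad: 0 hangs shut on the front, 3.14 upright, 3.74 its stop and start: leans back, free end 33 mm behind, 48 mm above the axis. Loose: pushed well past upright to the front it falls shut.
- staple_loop (a point): Loop centre at its bar's upper side, 100 mm above the worktop, on the fixed wooden chest (130 deep x 220 wide x 135 mm high; yaw to 0.25 rad). Staple: level U of 6 mm bar. Vertical hole, 24 mm wide (y), from 12 mm in front (-x) of the point back to the shut hasp, outer face 24 mm behind it. z up, x square into the chest's front, y along the front.
- lock_pin: Steel pin, 80 g, upright in either hole of a fixed wooden block (150x56x50 mm), collar on its top. From below: round shaft 12 mm thick, 42 long, tapered tip; collar 38 wide, 5 thick; round grip stem 12 to 14 thick, 40 tall. Same all round. Origin: lower tip (8 mm above the worktop at first), z up the pin to the grip.
- slim_pin: The other steel pin, to be left alone, in the block's other hole, 80 mm from the first along the block's length. 85 mm long, shaft and stem only 8 mm thick, collar 20 mm wide: it would fall through the loop. Origin: its lower tip, z up.
There are look-alikes about, which are no part of the job. Leave any green look-alike of the lock_pin alone.

How it is judged:
On the way, in this order (a step that is already met when the one before it is completed fails the run):
1. the hasp hangs shut over its staple (value of joint hasp below 0.2 rad), for 0.2 s.
2. the broad-collared pin is down through the loop, hasp still shut (value of joint hasp below 0.2 rad and horizontal distance between lock_pin and staple_loop below 0.018 m and z of lock_pin in the frame of staple_loop below -0.034 m), for 0.2 s.
At the end, for the whole second after the job is handed in: The hasp hangs within 0.2 rad of shut; the broad-collared pin stands upright (within 15 degrees) in the loop, its tip within 18 mm of the loop's centre in plan and 34 to 50 mm below the loop's upper side (collar resting on the loop), at rest (all of step 2 and z of lock_pin in the frame of staple_loop above -0.05 m and angle between lock_pin's own z axis and vertical below 0.26 rad and linear speed of lock_pin below 0.03 m/s); the robot touches nothing.
It fails at once if the slim pin is taken or pushed out of its place (distance of slim_pin from where it was at the start of the episode above 0.03 m).
It also fails if it takes over 43 s, if anything falls off the work surface, if the arm or the gripper's body presses on something with over 40 N, if the wrist force passes 120 N, or if a joint passes its speed limit or range.

## Working session

There is one attempt and no reset: what is moved stays moved. The work goes in short steps, Python scripts to look and compute and a tool call to move; the robot and the scene stay as the last step left them, time stands still between calls to the robot, and variables do not carry over. Pictures are saved under pics/ and viewed, and the job is handed in when it is done.

Besides the shell and the picture viewer there is one more tool, called after "Call:" as name(argument=value, ...), one argument or row to a line, values as JSON. play_rows: Moves the arm, as the interface text tells. Its arguments: {"type":"object","properties":{"turn":{"type":"array"},"linear":{"type":"array"},"hand":{"type":"array"},"newtons":{"type":"number"}},"required":["turn","linear","hand"]}

```bash
mkdir -p pics; cat > h.py <<'E'
import numpy as np, cv2, pickle
from workcell import manip, vision
def shot(name,tag):
    c=vision.camera(name); pickle.dump(c,open(f'{tag}.pkl','wb'))
    cv2.imwrite(f'pics/{tag}.png',c['color'][:,:,::-1]); return c
def ld(tag): return pickle.load(open(f'{tag}.pkl','rb'))
def crop(tag,u0,v0,u1,v1,k,out):
    c=ld(tag)['color'][v0:v1,u0:u1,::-1]
    cv2.imwrite(f'pics/{out}.png',cv2.resize(c,None,fx=k,fy=k,interpolation=cv2.INTER_CUBIC))
def cloud(c):
    f=200/np.tan(np.radians(c['fovy'])/2); R=cv2.Rodrigues(np.array(c['rvec'],float))[0]; t=np.array(c['tvec'],float).ravel()
    v,u=np.mgrid[0:400,0:640]; z=c['range_z']
    P=np.stack([(u-c['cx'])/f*z,(v-c['cy'])/f*z,z],-1)
    W=(P-t)@R; W[z<=0]=np.nan; return W
def proj(c,p):
    f=200/np.tan(np.radians(c['fovy'])/2); R=cv2.Rodrigues(np.array(c['rvec'],float))[0]
    q=R@np.array(p)+np.array(c['tvec']).ravel(); return q[0]/q[2]*f+c['cx'],q[1]/q[2]*f+c['cy']
E
python3 - <<'E'
from h import *
for n in('scene','top','wrist'): shot(n,n+'0')
print(manip.sense())
E
```

```text
{'t': 0.15, 'joint_positions': array([-1.25213000e+00,  8.78241421e-02,  1.37192191e+00, -2.78738662e-05,
        1.68361742e+00, -1.03119235e-01]), 'qd': array([ 0.00068112, -0.00071811, -0.00443466,  0.00093977, -0.00052427,
        0.00101739]), 'tau': array([ 8.91120726e-04, -3.40643084e+01, -3.02792430e+01,  7.17433356e-02,
        3.04523169e-02, -1.05029026e-04]), 'ee_pos': array([ 0.2250045 , -0.50139164,  0.20454428]), 'eef_rot': array([-5.44313227e-04,  8.39460014e-01, -5.43420740e-01, -6.98474630e-04]), 'ft_force': array([-0.42658753,  0.25254265, -0.24126806]), 'moment': array([ 0.01676584,  0.00202341, -0.00185255]), 'width': 1.0009750066670486}
```

View pics/scene0.png

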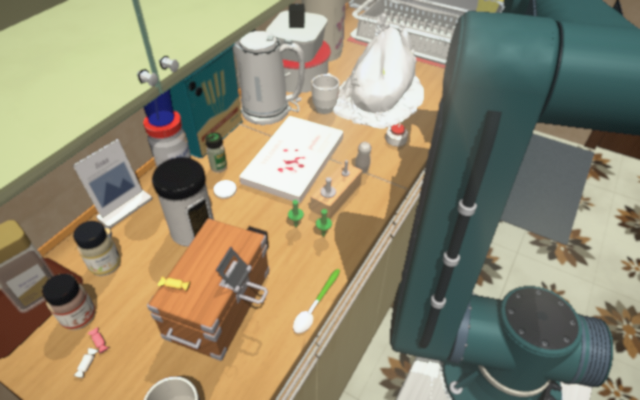

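View pics/top0.png

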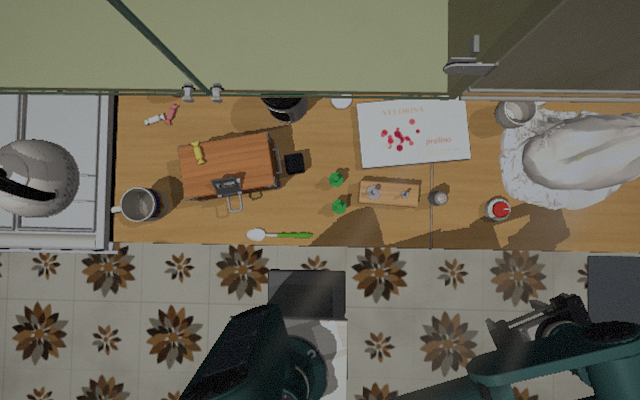

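View pics/wrist0.png

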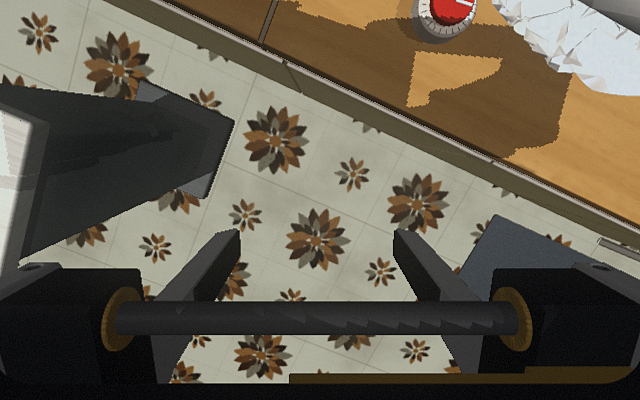

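```bash
python3 - <<'E'
from h import *
c=ld('top0');W=cloud(c)
crop('top0',320,160,460,225,5,'t_pins'); crop('top0',170,125,310,225,5,'t_chest'); crop('scene0',280,140,390,240,6,'s_pins'); crop('scene0',150,210,290,360,4,'s_chest')
np.set_printoptions(precision=3,suppress=True)
for u,v in [(374,190),(404,193),(336,180),(339,207),(439,198),(362,200),(415,203),(180,170),(265,140),(228,185),(235,205),(294,162)]: print((u,v),W[v,u])
E
```

```text
(374, 190) [ 0.492 -0.214  0.095]
(404, 193) [ 0.488 -0.294  0.057]
(336, 180) [ 0.516 -0.12   0.09 ]
(339, 207) [ 0.449 -0.129  0.091]
(439, 198) [ 0.476 -0.375  0.089]
(362, 200) [ 0.469 -0.188  0.049]
(415, 203) [ 0.464 -0.324  0.048]
(180, 170) [ 0.544  0.303 -0.001]
(265, 140) [0.605 0.051 0.137]
(228, 185) [0.496 0.137 0.136]
(235, 205) [ 0.451  0.151 -0.002]
(294, 162) [ 0.563 -0.012  0.057]
```

View pics/t_pins.png

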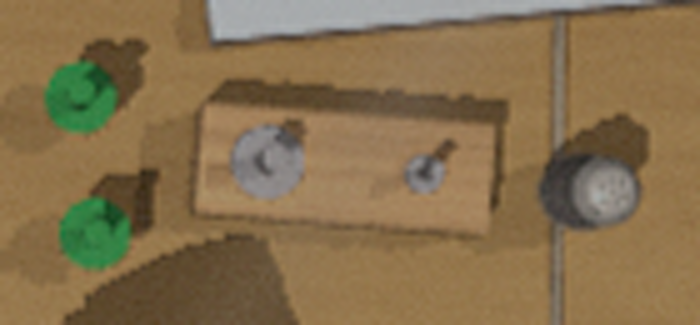

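View pics/t_chest.png

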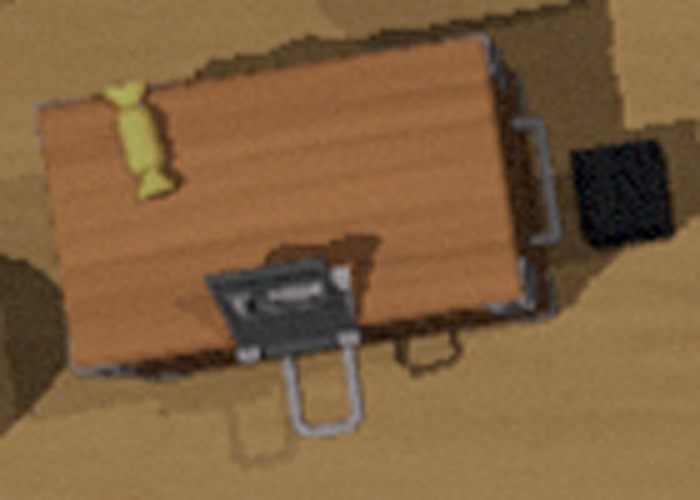

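View pics/s_pins.png

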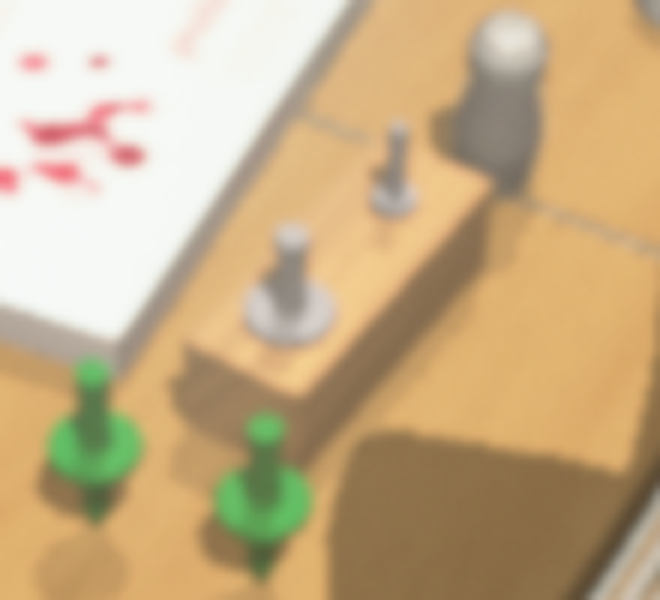

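View pics/s_chest.png

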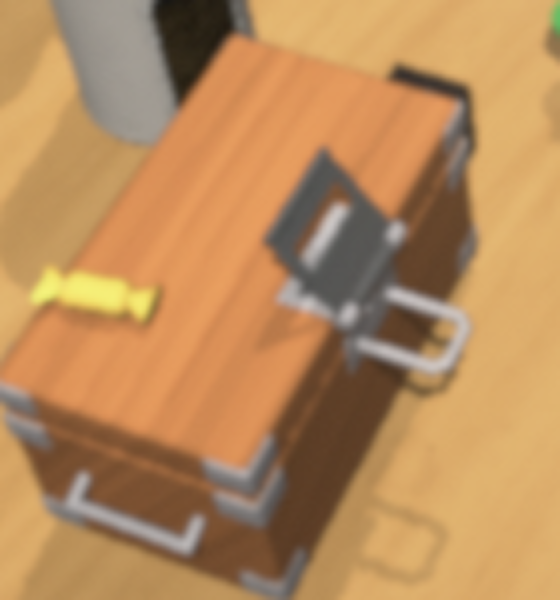

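The lock pin is the broad-collared steel pin at top pixel (373,192). Other things that could be taken for it are the slim steel pin (405,194), the green pins (336,179) and (339,207), and the grey shaker (439,198). The crop shows the broad steel collar clearly. The hasp leans back at about (227,187), and the staple's U is at about (235,205).

```bash
python3 - <<'E'
from h import *
np.set_printoptions(precision=4,suppress=True)
c=ld('top0');W=cloud(c)
x,y,z=W[...,0],W[...,1],W[...,2]
m=(abs(z-.135)<.006)&(x>.4)&(x<.7)&(y>0)&(y<.35)
r=cv2.minAreaRect((W[m][:,:2]*1000).astype(np.float32)); print('lid',r, cv2.boxPoints(r))
m=(z>.085)&(z<.112)&(x<.50)&(x>.40)&(y>.07)&(y<.2)
print('staple',m.sum(),W[m][:,:].min(0),W[m].max(0)); print(np.argwhere(m)[::3].tolist()[:30]); print(W[m][::3])
m=(z>.145)&(x<.60)&(x>.40)&(y>.05)&(y<.25); print('hasp',m.sum()); print(W[m][::6])
for nm,a,b in(('broad',-.24,-.19),('slim',-.32,-.27)):
    m=(z>.053)&(x>.45)&(x<.53)&(y>a)&(y<b); print(nm,m.sum(),np.median(W[m],0)); mm=m&(z>.08); print(mm.sum(),W[mm].mean(0) if mm.any() else ''); m2=m&(z<.066); print((W[m2].min(0)+W[m2].max(0))/2,np.ptp(W[m2],0))
def ray(c,u,v,zz):
    f=200/np.tan(np.radians(c['fovy'])/2); R=cv2.Rodrigues(np.array(c['rvec'],float))[0]; t=np.array(c['tvec']).ravel()
    o=-R.T@t; d=R.T@np.array([(u-c['cx'])/f,(v-c['cy'])/f,1]); return o+d*(zz-o[2])/d[2]
print('collar ray',ray(c,320+267/5-.4,160+161/5-.4,.055),'slim collar',ray(c,320+424/5-.4,160+173/5-.4,.055))
for u,v in((293,360),(353,350),(300,432),(357,424),(325,432)): print('st',ray(c,170+u/5-.4,125+v/5-.4,.100))
E
```

```text
lid ((567.947509765625, 121.20281982421875), (187.0050811767578, 291.2972412109375), 15.580803871154785) [[438.7602 236.3847]
 [517.0017 -44.2081]
 [697.1349   6.0209]
 [618.8933 286.6137]]
staple 128 [0.4318 0.072  0.0861] [0.4899 0.1974 0.1118]
[[189, 254], [189, 257], [190, 250], [190, 253], [191, 243], [191, 246], [195, 217], [196, 211], [196, 214], [196, 240], [197, 208], [197, 227], [197, 240], [198, 228], [198, 241], [199, 229], [199, 241], [200, 229], [201, 227], [201, 240], [202, 229], [203, 229], [204, 228], [204, 241], [205, 229], [205, 241], [206, 229], [206, 241], [207, 229], [207, 242]]
[[0.4888 0.079  0.1118]
 [0.4895 0.0737 0.1003]
 [0.4867 0.0906 0.102 ]
 [0.4874 0.0853 0.091 ]
 [0.4836 0.1067 0.1073]
 [0.4844 0.1017 0.0958]
 [0.4728 0.1708 0.1061]
 [0.4701 0.186  0.1044]
 [0.4705 0.1801 0.0989]
 [0.4717 0.1159 0.0976]
 [0.4679 0.1961 0.0949]
 [0.4686 0.1481 0.0975]
 [0.4691 0.1152 0.1006]
 [0.4662 0.1456 0.0973]
 [0.4667 0.113  0.0988]
 [0.4638 0.1435 0.0955]
 [0.4641 0.1122 0.1024]
 [0.4613 0.1426 0.0989]
 [0.4587 0.1473 0.0996]
 [0.4592 0.1151 0.0999]
 [0.4563 0.1
[... 2054 characters left out ...]
0.1545]
 [0.488  0.1164 0.1511]
 [0.4845 0.1593 0.1576]
 [0.4849 0.1456 0.1564]
 [0.4853 0.1326 0.1521]
 [0.4858 0.1192 0.149 ]
 [0.4825 0.1558 0.1531]
 [0.4829 0.142  0.1518]
 [0.4833 0.1286 0.149 ]
 [0.4803 0.1587 0.1509]
 [0.4805 0.1446 0.1506]
 [0.4814 0.1128 0.1455]]
broad 170 [ 0.4878 -0.2154  0.0558]
27 [ 0.489  -0.2161  0.0946]
[ 0.4888 -0.2147  0.057 ] [0.0537 0.0483 0.008 ]
slim 78 [ 0.484  -0.2943  0.055 ]
11 [ 0.4839 -0.295   0.0908]
[ 0.4835 -0.2949  0.0591] [0.0555 0.0456 0.0122]
collar ray [ 0.4902 -0.2157  0.055 ] slim collar [ 0.4854 -0.2956  0.055 ]
st [0.4696 0.1445 0.1   ]
st [0.475 0.115 0.1  ]
st [0.4342 0.1401 0.1   ]
st [0.4386 0.112  0.1   ]
st [0.4344 0.1278 0.1   ]
```

```bash
cat >> h.py <<'E'
from scipy.spatial.transform import Rotation as Ro
def pose():
    s=manip.sense(); q=s['eef_rot']; return np.array(s['ee_pos']),Ro.from_quat([q[1],q[2],q[3],q[0]]),s
def delta(p,yaw):
    # tool pointing down, tool x at world angle yaw
    P,R,s=pose(); x=np.array([np.cos(yaw),np.sin(yaw),0]);z=np.array([0,0,-1.]);T=Ro.from_matrix(np.stack([x,np.cross(z,x),z],1))
    print('lin',np.round(R.inv().apply(np.array(p)-P),4),'turn',np.round((R.inv()*T).as_rotvec(degrees=True),2),'at',np.round(P,4),'t',s['t'])
YAW=.16; L=np.array([.4508,.1289]); 
def ch(a,b=0): # chest frame offset from loop
    return L+a*np.array([np.cos(YAW),np.sin(YAW)])+b*np.array([-np.sin(YAW),np.cos(YAW)])
E
python3 - <<'E'
from h import *
print(ch(.025),ch(.09))
delta([*ch(.09),.25],YAW-np.pi/2)
E
```

```text
[0.47548068 0.13288296] [0.53965046 0.14323864]
lin [-0.4594 -0.551  -0.0446] turn [ 0.   0.1 15. ] at [ 0.225  -0.5014  0.2045] t 0.15
```

Call:
play_rows(
  turn=[
    [0,0,15],
    [0,0,15],
    [0,0,15],
    [0,0,15],
    [0,0,15],
    [0,0,15],
    [0,0,15],
    [0,0,15],
    [0,0,15],
    [0,0,15],
    [0,0,15],
    [0,0,15],
  ],
  linear=[
    [-0.46,-0.551,-0.045],
    [-0.46,-0.551,-0.045],
    [-0.46,-0.551,-0.045],
    [-0.46,-0.551,-0.045],
    [-0.46,-0.551,-0.045],
    [-0.46,-0.551,-0.045],
    [-0.46,-0.551,-0.045],
    [-0.46,-0.551,-0.045],
    [-0.46,-0.551,-0.045],
    [-0.46,-0.551,-0.045],
    [-0.46,-0.551,-0.045],
    [-0.46,-0.551,-0.045],
  ],
  hand=[0,0,0,0,0,0,0,0,0,0,0,0],
)

```text
t: 1.35
ee_pos: [0.4878, 0.0386, 0.243]
eef_rot: [0.0, 0.761, -0.648, 0.0]
ft_force: [1.6, -0.6, 0.2]
width: 0.021
```

```bash
python3 - <<'E'
from h import *
delta([*ch(.09),.25],YAW-np.pi/2)
shot('wrist','w1')
E
```

```text
lin [-0.095  -0.0679 -0.007 ] turn [-0.01 -0.02  0.02] at [0.4878 0.0386 0.243 ] t 1.35
```

View pics/w1.png

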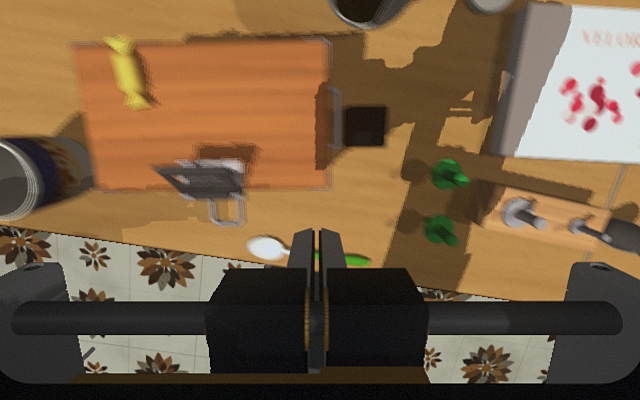

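The wrist view shows the chest's lid and front edge lying level at row ~190. The hasp is at (215,178), the staple at (227,208), and both pins at the right at (522,212) and (590,228).

```bash
python3 - <<'E'
from h import *
np.set_printoptions(precision=4,suppress=True)
crop('w1',140,140,340,240,4,'w1c')
c=ld('w1');W=cloud(c);x,y,z=W[...,0],W[...,1],W[...,2]
m=(abs(z-.100)<.004)&(x>.41)&(x<.475)&(y>.09)&(y<.17)
v,u=np.nonzero(m);print('staple',m.sum(),u.min(),u.max(),v.min(),v.max())
P=W[m]; P=P[(P[:,2]>.094)]
# chest frame
for yaw in(.13,.16,.19):
    e=np.array([np.cos(yaw),np.sin(yaw)]);n=np.array([-e[1],e[0]]);A=P[:,:2]@e;B=P[:,:2]@n
    bar=A<A.min()+.0055
    print(yaw,'x',A.min(),A.max(),'y',B.min(),B.max(),'bar',A[bar].mean(),B[bar].mean(), 'origin guess',e*(A.min()+.018)+n*(B.min()+B.max())/2)
# lid front edge
m=(abs(z-.135)<.004)&(x>.4)&(x<.7)&(y>0.02)&(y<.26)
pts=[]
for uu in list(range(100,150,2))+list(range(255,325,2)):
    vv=np.nonzero(m[:,uu])[0]
    if len(vv): pts.append(W[vv.max(),uu])
pts=np.array(pts); k=np.polyfit(pts[:,1],pts[:,0],1); print('edge',k, np.arctan(-k[0])); 
E
```

```text
staple 379 213 247 202 227
0.13 x 0.4455858883258851 0.47527579203580056 y 0.049076067078602965 0.08518000882442418 bar 0.4486372322176626 0.06744131647713372 origin guess [0.451  0.1267]
0.16 x 0.4475778839895177 0.4766295237302442 y 0.03539121043779209 0.0711568637399737 bar 0.4506012222550054 0.05311189975679835 origin guess [0.4511 0.1268]
0.19 x 0.44874963996386164 0.47839135908979574 y 0.021332558601915408 0.05738415856345671 bar 0.4518722038443905 0.038938769900952186 origin guess [0.4509 0.1268]
edge [-0.1763  0.5035] 0.17451666942738212
```

View pics/w1c.png

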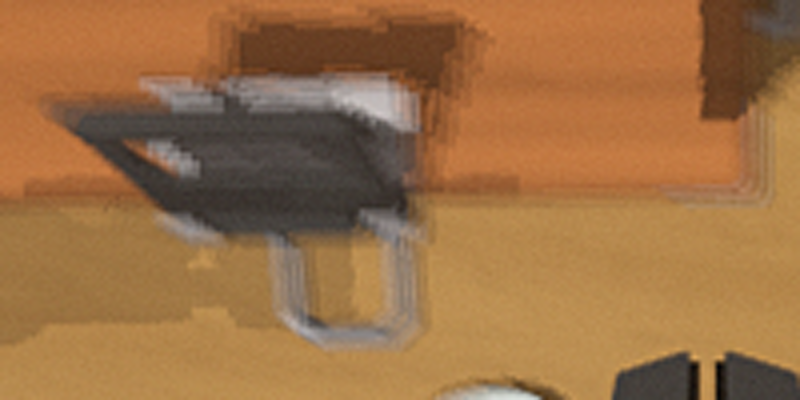

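Call:
play_rows(
  turn=[
    [0,0,0],
    [0,0,0],
    [0,0,0],
    [0,0,0],
  ],
  linear=[
    [-0.095,-0.068,0],
    [-0.095,-0.068,0],
    [-0.095,-0.068,0.02],
    [-0.095,-0.068,0.04],
  ],
  hand=[0,0,0,0],
)

```text
t: 1.8
ee_pos: [0.5403, 0.1436, 0.202]
eef_rot: [-0.0, 0.763, -0.647, -0.0]
ft_force: [0.2, -1.0, 0.1]
width: 0.004
```

Call:
play_rows(
  turn=[
    [0,0,0],
    [0,0,0],
    [0,0,0],
    [0,0,0],
    [0,0,0],
    [0,0,0],
    [0,0,0],
    [0,0,0],
    [0,0,0],
    [0,0,0],
    [0,0,0],
    [0,0,0],
  ],
  linear=[
    [0,0,0.03],
    [0,0,0.049],
    [0,0.01,0.049],
    [0,0.02,0.049],
    [0,0.035,0.049],
    [0,0.05,0.049],
    [0,0.065,0.049],
    [0,0.08,0.049],
    [0,0.095,0.049],
    [0,0.11,0.049],
    [0,0.125,0.049],
    [0,0.125,0.049],
  ],
  hand=[0,0,0,0,0,0,0,0,0,0,0,0],
)

```text
t: 3.0
ee_pos: [0.4153, 0.1211, 0.1563]
eef_rot: [-0.002, 0.761, -0.648, 0.001]
ft_force: [1.3, 1.0, -0.1]
width: 0.005
```

```bash
python3 - <<'E'
from h import *
shot('wrist','w2'); shot('scene','s2'); crop('s2',150,210,290,360,4,'s2c')
E
```

```text
(no output)
```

View pics/s2.png

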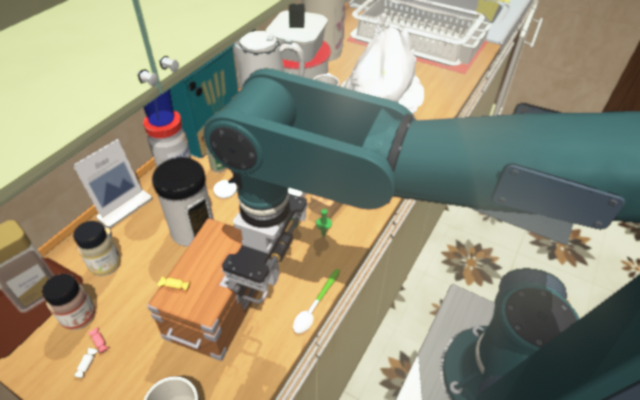

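View pics/w2.png

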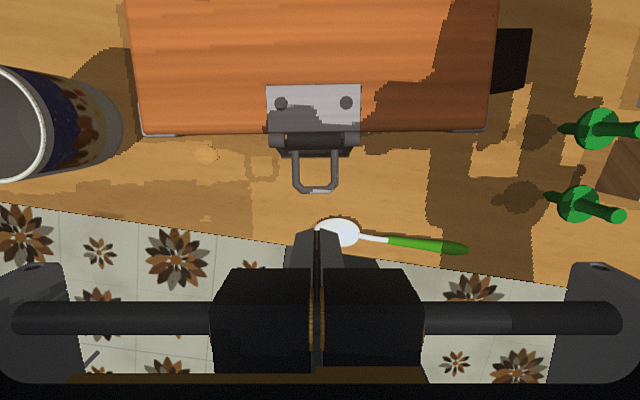

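The wrist view shows the lid plate (313,105) now bare and the hasp hanging at the front (315,150), with the staple loop sticking out through it (315,175). I'll measure the loop here.

```bash
python3 - <<'E'
from h import *
np.set_printoptions(precision=4,suppress=True)
crop('w2',250,70,380,210,4,'w2c')
c=ld('w2');W=cloud(c);x,y,z=W[...,0],W[...,1],W[...,2]
m=(abs(z-.100)<.006)&(x>.41)&(x<.475)&(y>.09)&(y<.17)
P=W[m]; print(m.sum(), np.median(P[:,2]))
for yaw in(.15,.17):
    e=np.array([np.cos(yaw),np.sin(yaw)]);n=np.array([-e[1],e[0]]);A=P[:,:2]@e;B=P[:,:2]@n
    print(yaw,'x',A.min(),A.max(),'y',B.min(),B.max(),'origin guess',e*(A.min()+.018)+n*(B.min()+B.max())/2)
pts=[]
m=(abs(z-.135)<.004)&(x>.4)&(x<.7)
for uu in list(range(150,260,3))+list(range(375,480,3)):
    vv=np.nonzero(m[:,uu])[0]
    if len(vv): pts.append(W[vv.max(),uu])
pts=np.array(pts); k=np.polyfit(pts[:,1],pts[:,0],1); print('edge',k,np.arctan(-k[0]))
print('hasp column', W[140:175:3,315])
e=np.array([-.215,.489])
delta([.489,-.2155,.22],-1.41)
E
```

```text
937 0.09882867937684114
0.15 x 0.44642211924636027 0.48222934066952583 y 0.03119318150865919 0.08561668425716443 origin guess [0.4505 0.1272]
0.17 x 0.44744681839184314 0.4827567200563077 y 0.021542999226513607 0.07599664381952267 origin guess [0.4505 0.1268]
edge [-0.1777  0.5029] 0.17590172937864793
hasp column [[ 0.4751  0.1307  0.1369]
 [ 0.4732  0.1304  0.1366]
 [ 0.4713  0.1301  0.135 ]
 [ 0.4659  0.1295  0.0893]
 [ 0.4638  0.1291  0.0906]
 [ 0.4606  0.1286  0.0812]
 [ 0.4496  0.1273 -0.0007]
 [ 0.4465  0.1268 -0.0003]
 [ 0.4433  0.1263 -0.0002]
 [ 0.4401  0.1257 -0.0005]
 [ 0.4368  0.1252 -0.001 ]
 [ 0.4335  0.1247 -0.0014]]
lin [ 0.3439 -0.0181 -0.0642] turn [-0.23 -0.01 -0.06] at [0.4167 0.1212 0.1557] t 3.1
```

View pics/w2c.png

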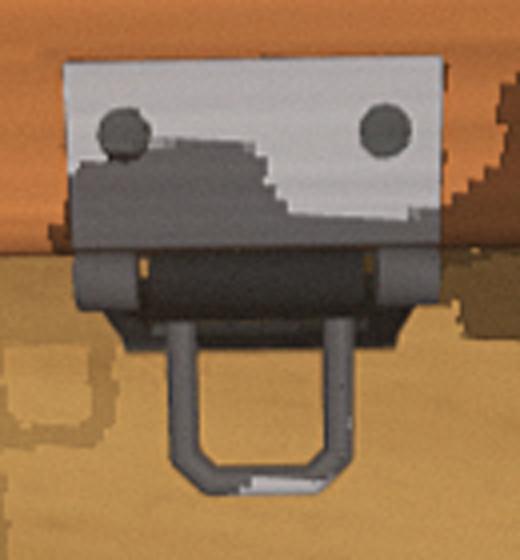

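```bash
python3 - <<'E'
from h import *
np.set_printoptions(precision=4,suppress=True)
for i in range(2):
    c=shot('wrist','w3%d'%i);W=cloud(c)
    for u in(305,315,325): print(u,[tuple(np.round(W[v,u],4)) for v in range(144,160,2)])
print(manip.sense()['t'],manip.sense()['qd'])
E
```

```text
305 [(np.float64(0.473), np.float64(0.1367), np.float64(0.137)), (np.float64(0.4716), np.float64(0.1365), np.float64(0.1347)), (np.float64(0.4704), np.float64(0.1364), np.float64(0.1344)), (np.float64(0.4578), np.float64(0.1393), np.float64(-0.0)), (np.float64(0.4557), np.float64(0.139), np.float64(-0.0002)), (np.float64(0.4536), np.float64(0.1387), np.float64(0.0)), (np.float64(0.4515), np.float64(0.1383), np.float64(0.0003)), (np.float64(0.4494), np.float64(0.138), np.float64(-0.0001))]
315 [(np.float64(0.4739), np.float64(0.1305), np.float64(0.1356)), (np.float64(0.4727), np.float64(0.1303), np.float64(0.1362)), (np.float64(0.4713), np.float64(0.1301), np.float64(0.1329)), (np.float64(0.4594), np.float64(0.1288), np.float64(-0.0006)), (np.float64(0.4574), np.float64(0.1284), np.float64(0.0001)), (np.float64(0.4553), np.float64(0.1281), np.float64(-0.0001)), (np.float64(0.453), np.float64(0.1278), np.float64(-0.0016)), (np.float64(0.451), np.float64(0.1274), np.float64(-0.0009))]
325 [(np.float64(0.475), np.float64(0.1243), np.float64(0.1368)), (np.float64(0.4737), np.float64(0.124
[... 1260 characters left out ...]
oat64(-0.0011)), (np.float64(0.4532), np.float64(0.1278), np.float64(-0.0002)), (np.float64(0.4509), np.float64(0.1274), np.float64(-0.0018))]
325 [(np.float64(0.4752), np.float64(0.1243), np.float64(0.1371)), (np.float64(0.4738), np.float64(0.1241), np.float64(0.1356)), (np.float64(0.4725), np.float64(0.1238), np.float64(0.1344)), (np.float64(0.4612), np.float64(0.1182), np.float64(-0.0002)), (np.float64(0.4591), np.float64(0.1179), np.float64(-0.0003)), (np.float64(0.457), np.float64(0.1175), np.float64(-0.0003)), (np.float64(0.4549), np.float64(0.1172), np.float64(0.0003)), (np.float64(0.4528), np.float64(0.1168), np.float64(-0.0002))]
3.2 [ 0.0008  0.0164  0.0018 -0.0005 -0.0003  0.0012]
```

The hasp was still swinging in that frame. It now hangs vertical and hidden under its hinge, so it is shut. Next I'll refine the loop on this steady frame and plan the move to the pin.

```bash
python3 - <<'E'
from h import *
np.set_printoptions(precision=4,suppress=True)
c=ld('w31');W=cloud(c);x,y,z=W[...,0],W[...,1],W[...,2]
m=(abs(z-.099)<.006)&(x>.42)&(x<.468)&(y>.10)&(y<.16)
P=W[m]; print(m.sum(), np.median(P[:,2]))
for yaw in(.16,.175):
    e=np.array([np.cos(yaw),np.sin(yaw)]);n=np.array([-e[1],e[0]]);A=P[:,:2]@e;B=P[:,:2]@n
    print(yaw,'x',A.min(),A.max(),'y',B.min(),B.max(),'origin',e*(A.min()+.018)+n*(B.min()+B.max())/2)
delta([.489,-.2155,.22],-1.41)
E
```

```text
884 0.09877710752429417
0.16 x 0.447202331246769 0.4821277844444879 y 0.035576941312154234 0.07183653460436669 origin [0.4507 0.1271]
0.175 x 0.4477907638085532 0.4831202106201047 y 0.02869781881928767 0.0646803380715971 origin [0.4505 0.1271]
lin [ 0.344  -0.0178 -0.065 ] turn [-0.12 -0.   -0.06] at [0.4168 0.1213 0.1549] t 3.2
```

Call:
play_rows(
  turn=[
    [0,0,0],
    [0,0,0],
    [0,0,0],
    [0,0,0],
    [0,0,0],
    [0,0,0],
    [0,0,0],
    [0,0,0],
    [0,0,0],
    [0,0,0],
    [0,0,0],
    [0,0,0],
  ],
  linear=[
    [0,0,-0.045],
    [0.344,-0.018,-0.065],
    [0.344,-0.018,-0.065],
    [0.344,-0.018,-0.065],
    [0.344,-0.018,-0.065],
    [0.344,-0.018,-0.065],
    [0.344,-0.018,-0.065],
    [0.344,-0.018,-0.065],
    [0.344,-0.018,-0.065],
    [0.344,-0.018,-0.065],
    [0.344,-0.018,-0.065],
    [0.344,-0.018,-0.065],
  ],
  hand=[0.055,0.055,0.055,0.055,0.055,0.055,0.055,0.055,0.055,0.055,0.055,0.055],
)

```text
t: 4.4
ee_pos: [0.4887, -0.2141, 0.2193]
eef_rot: [-0.0, 0.762, -0.648, 0.0]
ft_force: [0.2, -0.1, -0.1]
width: 0.584
```

```bash
python3 - <<'E'
from h import *
shot('wrist','w4');shot('top','t4'); shot('scene','s4')
delta([.489,-.2155,.075],-1.401)
E
```

```text
lin [ 0.0011 -0.      0.1444] turn [-0.03 -0.02 -0.46] at [ 0.4887 -0.2144  0.2194] t 4.55
```

View pics/w4.png

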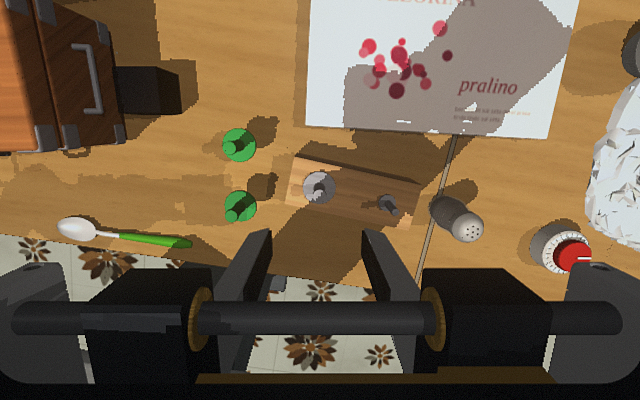

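View pics/s4.png

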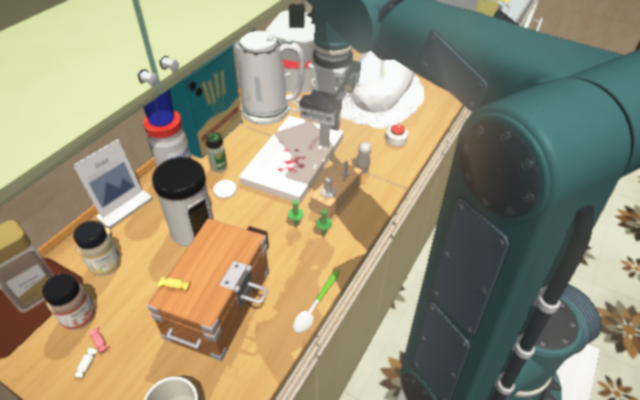

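```bash
python3 - <<'E'
from h import *
np.set_printoptions(precision=4,suppress=True)
crop('w4',280,140,430,240,5,'w4c')
c=ld('w4');W=cloud(c);x,y,z=W[...,0],W[...,1],W[...,2]
for nm,a,b in(('broad',-.245,-.185),('slim',-.32,-.27)):
    m=(x>.45)&(x<.53)&(y>a)&(y<b)
    s=m&(z>.065)&(z<.11); P=W[s]; print(nm,'stem',s.sum(),P.mean(0),P.min(0),P.max(0))
    t=m&(z>.09)&(z<.11); print(' top',t.sum(),W[t].mean(0))
    k=m&(z>.0535)&(z<.058); P=W[k]; print(' collar',k.sum(),P.min(0),P.max(0),(P.min(0)+P.max(0))/2)
print('proj',proj(c,[.489,-.2155,.095]),proj(c,[.489,-.2155,.055]))
E
```

```text
broad stem 186 [ 0.4909 -0.2173  0.0905] [ 0.4833 -0.2239  0.0658] [ 0.4966 -0.2111  0.096 ]
 top 149 [ 0.4901 -0.2175  0.0942]
 collar 562 [ 0.4717 -0.2361  0.0535] [ 0.5084 -0.1994  0.0572] [ 0.49   -0.2177  0.0553]
slim stem 109 [ 0.486  -0.296   0.0837] [ 0.4811 -0.3005  0.0655] [ 0.4888 -0.2934  0.0938]
 top 45 [ 0.4851 -0.2972  0.092 ]
 collar 138 [ 0.4754 -0.3065  0.0535] [ 0.4939 -0.288   0.0579] [ 0.4847 -0.2973  0.0557]
proj (np.float64(316.9659841665573), np.float64(195.8451420274603)) (np.float64(316.91249933331574), np.float64(187.77614495956294))
```

View pics/w4c.png

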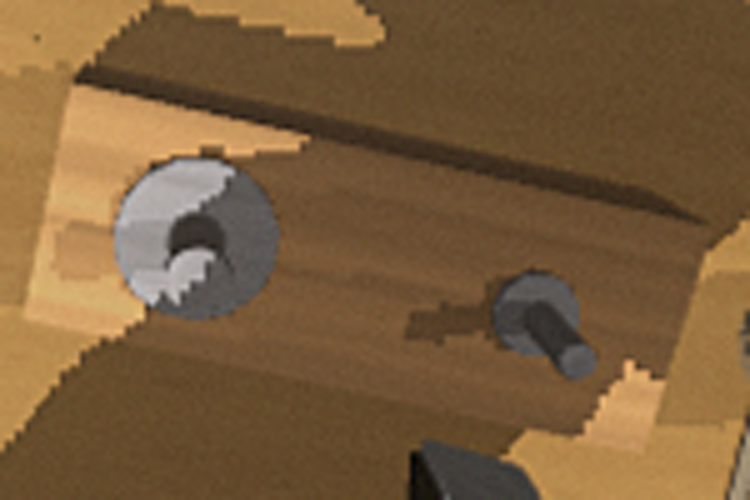

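```bash
python3 - <<'E'
from h import *
delta([.4897,-.2170,.062],-1.401)
E
```

```text
lin [ 0.0027 -0.0005  0.1574] turn [-0.03 -0.02 -0.46] at [ 0.4887 -0.2144  0.2194] t 4.55
```

Call:
play_rows(
  turn=[
    [0,0,-0.5],
    [0,0,-0.5],
    [0,0,-0.5],
    [0,0,-0.5],
    [0,0,-0.5],
    [0,0,-0.5],
    [0,0,-0.5],
    [0,0,-0.5],
    [0,0,-0.5],
    [0,0,-0.5],
    [0,0,-0.5],
    [0,0,-0.5],
  ],
  linear=[
    [0.0027,-0.0005,0.04],
    [0.0027,-0.0005,0.08],
    [0.0027,-0.0005,0.11],
    [0.0027,-0.0005,0.135],
    [0.0027,-0.0005,0.15],
    [0.0027,-0.0005,0.157],
    [0.0027,-0.0005,0.157],
    [0.0027,-0.0005,0.157],
    [0.0027,-0.0005,0.157],
    [0.0027,-0.0005,0.157],
    [0.0027,-0.0005,0.157],
    [0.0027,-0.0005,0.157],
  ],
  hand=[0.055,0.055,0.055,0.055,0.055,0.055,0.055,0.0,0.0,0.0,0.0,0.0],
  newtons=30,
)

```text
t: 5.75
ee_pos: [0.4897, -0.2183, 0.0624]
eef_rot: [-0.0, 0.764, -0.645, 0.0]
ft_force: [0.5, -0.3, -0.2]
width: 0.197
```

```bash
python3 - <<'E'
from h import *
s=manip.sense();print(s['ee_pos'],s['width']*94,s['ft_force'])
shot('wrist','w5')
E
```

```text
[ 0.48971418 -0.21826892  0.06240624] 18.500889718004363 [ 0.5460086  -0.27306682 -0.216698  ]
```

View pics/w5.png

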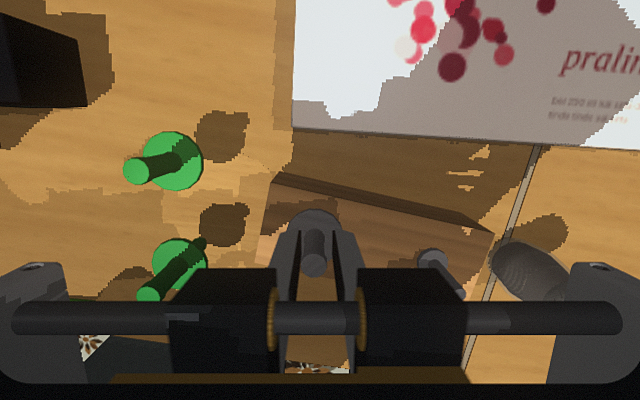

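The fingers straddle the broad pin's stem at (315,245) and are still closing.

Call:
play_rows(
  turn=[
    [0,0,0],
    [0,0,0],
    [0,0,0],
    [0,0,0],
    [0,0,0],
    [0,0,0],
    [0,0,0],
    [0,0,0],
    [0,0,0],
  ],
  linear=[
    [0,0,0],
    [0,0,0],
    [0,0,0],
    [0,0,-0.01],
    [0,0,-0.025],
    [0,0,-0.05],
    [0,0,-0.08],
    [0,0,-0.11],
    [0,0,-0.14],
  ],
  hand=[0,0,0,0,0,0,0,0,0],
  newtons=40,
)

```text
t: 6.7
ee_pos: [0.4897, -0.2182, 0.2049]
eef_rot: [-0.0, 0.764, -0.645, 0.001]
ft_force: [0.1, -0.0, 0.4]
width: 0.127
```

```bash
python3 - <<'E'
from h import *
s=manip.sense();print(s['ee_pos'],s['width']*94,s['ft_force'])
shot('wrist','w6');shot('scene','s6'); crop('s6',260,90,400,240,4,'s6c')
delta([.4506,.1271,.23],.17-np.pi/2)
E
```

```text
[ 0.48965943 -0.21820947  0.20492221] 11.961489004614524 [ 0.12223525 -0.04556715  0.36159068]
lin [-0.3485 -0.0175 -0.0235] turn [-0.55 -0.46 -0.07] at [ 0.4921 -0.2196  0.2092] t 6.8
```

View pics/w6.png

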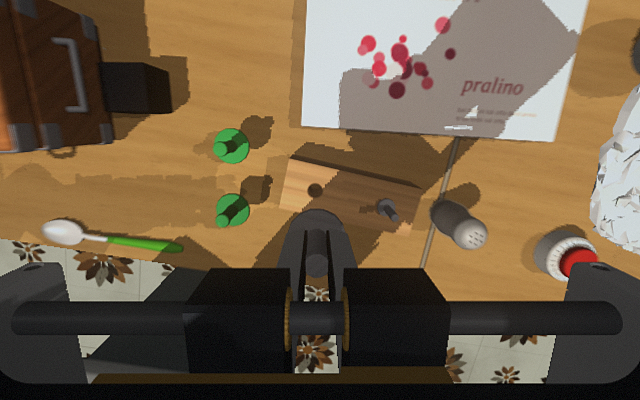

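View pics/s6c.png

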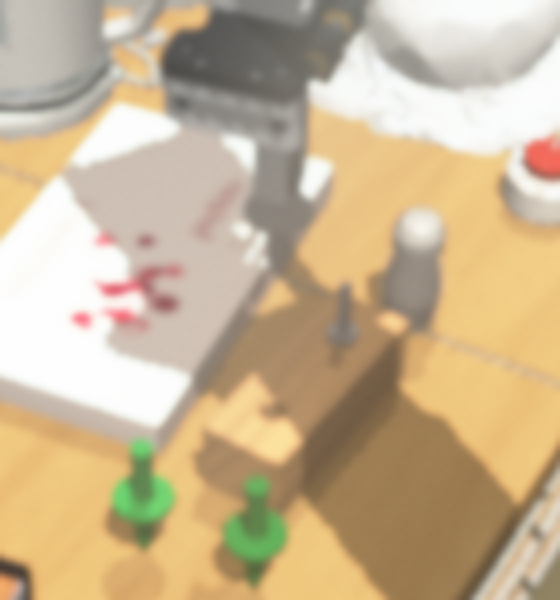

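The pin is held and its hole in the block at (315,190) is empty. The slim pin is still in place at (385,208). Moving to a point above the loop.

Call:
play_rows(
  turn=[
    [0,0,0],
    [0,0,0],
    [0,0,0],
    [0,0,0],
    [0,0,0],
    [0,0,0],
    [0,0,0],
    [0,0,0],
    [0,0,0],
    [0,0,0],
    [0,0,0],
    [0,0,0],
  ],
  linear=[
    [-0.02,-0.002,-0.025],
    [-0.06,-0.004,-0.03],
    [-0.1,-0.006,-0.03],
    [-0.14,-0.008,-0.03],
    [-0.18,-0.01,-0.03],
    [-0.22,-0.012,-0.03],
    [-0.26,-0.014,-0.03],
    [-0.3,-0.016,-0.03],
    [-0.33,-0.018,-0.03],
    [-0.348,-0.018,-0.03],
    [-0.348,-0.018,-0.03],
    [-0.348,-0.018,-0.03],
  ],
  hand=[0,0,0,0,0,0,0,0,0,0,0,0],
)

```text
t: 8.0
ee_pos: [0.4486, 0.1277, 0.2315]
eef_rot: [0.001, 0.764, -0.645, 0.0]
ft_force: [-0.5, 0.9, -0.8]
width: 0.124
```

Call:
play_rows(
  turn=[
    [0,0,0],
    [0,0,0],
    [0,0,0],
  ],
  linear=[
    [0,0,0],
    [0,0,0],
    [0,0,0],
  ],
  hand=[0,0,0],
)

```text
t: 8.3
ee_pos: [0.4491, 0.1271, 0.232]
eef_rot: [0.0, 0.764, -0.646, 0.0]
ft_force: [-0.6, 0.3, 0.0]
width: 0.124
```

```bash
python3 - <<'E'
from h import *
np.set_printoptions(precision=4,suppress=True)
delta([.4506,.1271,.175],.17-np.pi/2)
shot('wrist','w7');shot('top','t7');shot('scene','s7');crop('s7',150,180,310,330,4,'s7c')
crop('w7',240,60,400,260,3,'w7c')
delta([.4506,.1271,.175],.17-np.pi/2)
c=ld('w7');W=cloud(c)
print([tuple(W[v,316]) for v in range(200,290,5)])
E
```

```text
lin [ 0.0003 -0.0015  0.057 ] turn [ 0.   -0.02 -0.16] at [0.4491 0.1271 0.232 ] t 8.3
lin [ 0.0007 -0.0015  0.057 ] turn [-0.   -0.01 -0.13] at [0.449  0.1275 0.232 ] t 8.45
[(np.float64(0.4181696156226938), np.float64(0.1216232045127414), np.float64(-0.0014409703081836249)), (np.float64(0.437147352415135), np.float64(0.12468845099707174), np.float64(0.09775819398279348)), (np.float64(0.46728612416787163), np.float64(0.12959448846618865), np.float64(0.22505876456507254)), (np.float64(0.4639265997700195), np.float64(0.1290304546667512), np.float64(0.22449831860447145)), (np.float64(0.4605289185323699), np.float64(0.12845997521120528), np.float64(0.22396284549050247)), (np.float64(0.4574398943050833), np.float64(0.12794003217838254), np.float64(0.2244986371499972)), (np.float64(0.4553755395575842), np.float64(0.1275886027663289), np.float64(0.22799966123860085)), (np.float64(0.4546848641996565), np.float64(0.12746369962565418), np.float64(0.23498702884829187)), (np.float64(0.454867111010625), np.float64(0.12748340592271953), np.float64(0.24366544788527797)), (np.float64(0.454659058863
[... 176 characters left out ...]
(np.float64(0.4548649385843357), np.float64(0.12745681660865088), np.float64(0.2644881916615386)), (np.float64(0.4520271370646109), np.float64(0.12698012302591322), np.float64(0.2642151480076731)), (np.float64(0.4495305497096473), np.float64(0.1265597965250468), np.float64(0.26472929149573704)), (np.float64(0.4465424458443608), np.float64(0.12605808488765377), np.float64(0.26425938439537183)), (np.float64(0.4443591144748992), np.float64(0.12568958238922134), np.float64(0.26543627445990753)), (np.float64(0.11092917742161663), np.float64(0.07042040373865749), np.float64(-0.35450136018039263)), (np.float64(0.11040690017734535), np.float64(0.07030000134565442), np.float64(-0.32861039755578614))]
```

View pics/w7.png

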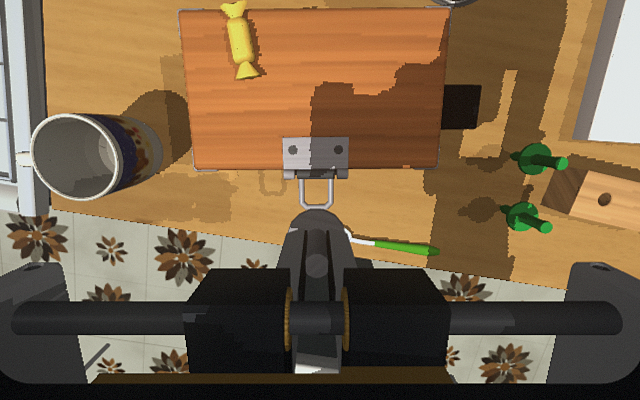

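View pics/s7c.png

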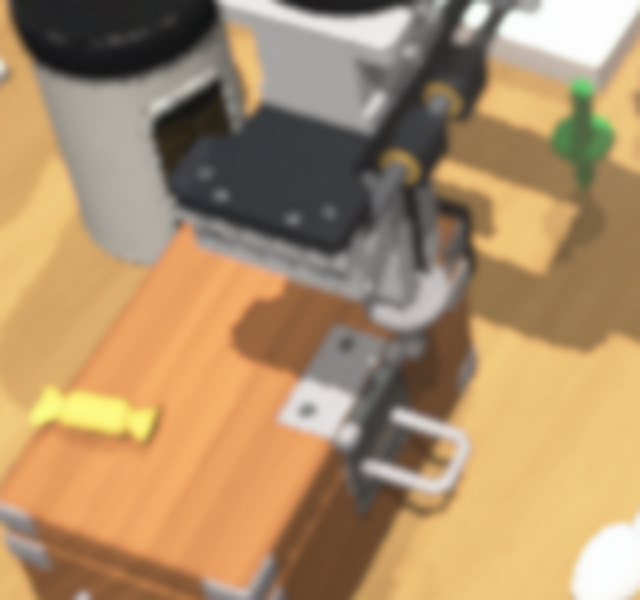

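View pics/t7.png

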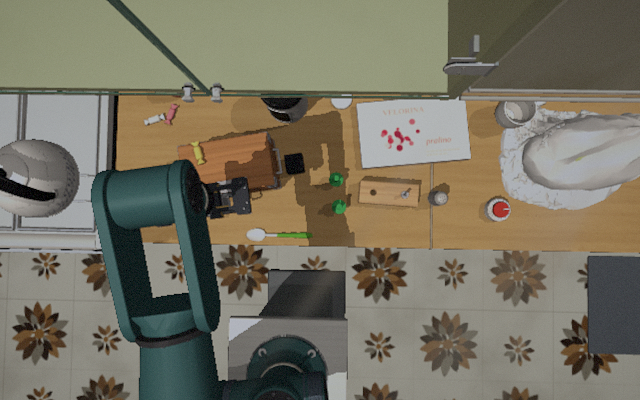

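Collar and stem line up with the loop to within 2 mm, and the stem axis is at column 316, the same as the loop. Lowering now.

Call:
play_rows(
  turn=[
    [0,0,0],
    [0,0,0],
    [0,0,0],
    [0,0,0],
    [0,0,0],
    [0,0,0],
    [0,0,0],
    [0,0,0],
    [0,0,0],
  ],
  linear=[
    [0.0005,-0.002,0.0],
    [0.0005,-0.002,0.02],
    [0.0005,-0.002,0.04],
    [0.0005,-0.002,0.06],
    [0.0005,-0.002,0.07],
    [0.0005,-0.002,0.08],
    [0.0005,-0.002,0.09],
    [0.0005,-0.002,0.09],
    [0.0005,-0.002,0.09],
  ],
  hand=[0,0,0,0,0,0,0,0,0],
)

```text
t: 9.35
ee_pos: [0.4512, 0.1279, 0.1424]
eef_rot: [-0.0, 0.764, -0.645, 0.0]
ft_force: [-0.1, 0.3, -0.3]
width: 0.123
```

```bash
python3 - <<'E'
from h import *
s=manip.sense();print(s['ee_pos'],s['width']*94,s['ft_force'])
shot('wrist','w8');shot('scene','s8');crop('s8',170,190,310,330,4,'s8c')
E
```

```text
[0.45117043 0.12785025 0.1423541 ] 11.587163861336245 [-0.08701281  0.262493   -0.30696188]
```

View pics/s8c.png

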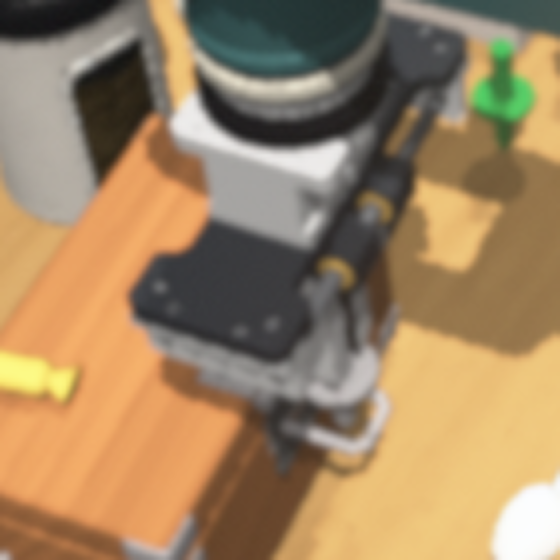

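View pics/w8.png

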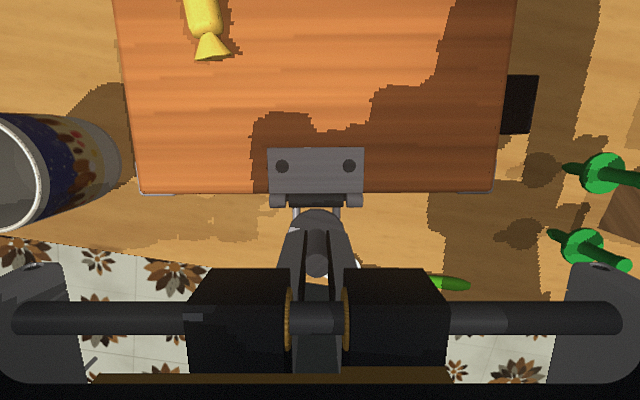

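Call:
play_rows(
  turn=[
    [0,0,0],
    [0,0,0],
    [0,0,0],
    [0,0,0],
    [0,0,0],
    [0,0,0],
  ],
  linear=[
    [0,0,0.008],
    [0,0,0.016],
    [0,0,0.022],
    [0,0,0.027],
    [0,0,0.028],
    [0,0,0.028],
  ],
  hand=[0,0,0,0,0,0],
)

```text
t: 10.05
ee_pos: [0.4508, 0.1278, 0.1137]
eef_rot: [0.0, 0.764, -0.645, -0.0]
ft_force: [0.3, -0.8, 0.1]
width: 0.124
```

```bash
python3 - <<'E'
from h import *
s=manip.sense();print(s['ee_pos'],s['width']*94,s['ft_force'])
c=shot('wrist','w9');crop('w9',240,130,400,300,4,'w9c')
np.set_printoptions(precision=4,suppress=True)
W=cloud(c);print(W[200:290:5,316])
E
```

```text
[0.45078317 0.12778862 0.11368616] 11.649370627830976 [ 0.25723979 -0.77431008  0.10485098]
[[ 0.4824  0.1325  0.1358]
 [ 0.4792  0.132   0.1336]
 [ 0.4774  0.1317  0.137 ]
 [ 0.4749  0.1312  0.1376]
 [ 0.4715  0.1307  0.1353]
 [ 0.4591  0.1286  0.106 ]
 [ 0.4568  0.1282  0.1089]
 [ 0.4562  0.1281  0.1161]
 [ 0.4563  0.1281  0.1245]
 [ 0.4563  0.1281  0.1321]
 [ 0.4574  0.1283  0.1417]
 [ 0.4565  0.1281  0.146 ]
 [ 0.4541  0.1277  0.1466]
 [ 0.4512  0.1272  0.1464]
 [ 0.4487  0.1268  0.1468]
 [ 0.4456  0.1263  0.1462]
 [ 0.3672  0.1131  0.0046]
 [ 0.3585  0.1117 -0.0009]]
```

View pics/w9c.png

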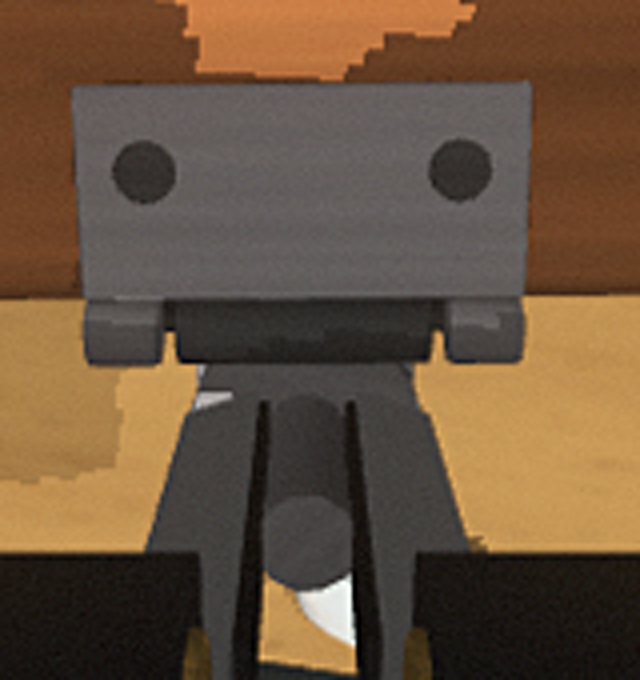

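The collar is ~1 mm above the loop, with no contact force. Releasing.

Call:
play_rows(
  turn=[
    [0,0,0],
    [0,0,0],
    [0,0,0],
    [0,0,0],
    [0,0,0],
    [0,0,0],
    [0,0,0],
    [0,0,0],
    [0,0,0],
    [0,0,0],
    [0,0,0],
    [0,0,0],
  ],
  linear=[
    [0,0,0],
    [0,0,0],
    [0,0,0],
    [0,0,0],
    [0,0,0],
    [0,0,-0.02],
    [0,0,-0.05],
    [0,0,-0.08],
    [0,0,-0.11],
    [0,0,-0.12],
    [0,0,-0.12],
    [0,0,-0.12],
  ],
  hand=[0.025,0.045,0.045,0.045,0.045,0.045,0.045,0.045,0.045,0.045,0.045,0.045],
)

```text
t: 11.3
ee_pos: [0.4504, 0.1277, 0.2325]
eef_rot: [0.001, 0.764, -0.645, -0.001]
ft_force: [-0.9, -0.2, -0.6]
width: 0.48
```

```bash
python3 - <<'E'
from h import *
np.set_printoptions(precision=4,suppress=True)
s=manip.sense();print(s['ee_pos'],s['width']*94,s['ft_force'])
c=shot('wrist','wa');crop('wa',240,100,400,260,4,'wac');shot('scene','sa');crop('sa',170,190,310,330,4,'sac')
W=cloud(c);x,y,z=W[...,0],W[...,1],W[...,2]
m=(x>.42)&(x<.475)&(y>.10)&(y<.155)
t=m&(z>.139)&(z<.155);print('stem top',t.sum(),W[t].mean(0))
k=m&(z>.1025)&(z<.108);P=W[k];print('collar',k.sum(),P.min(0),P.max(0),(P.min(0)+P.max(0))/2)
E
```

```text
[0.4504 0.1277 0.2325] 45.15613537851273 [-0.926  -0.1633 -0.6168]
stem top 197 [0.4518 0.1275 0.144 ]
collar 696 [0.4329 0.109  0.1025] [0.4673 0.1459 0.108 ] [0.4501 0.1274 0.1053]
```

View pics/wac.png

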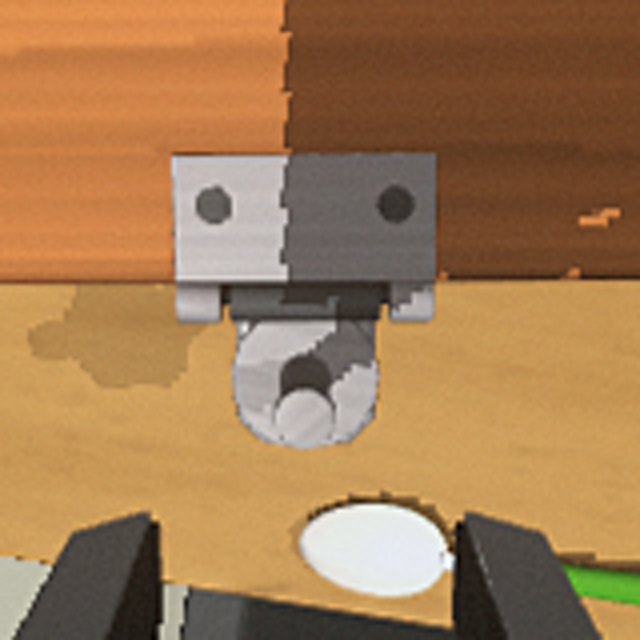

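View pics/sac.png

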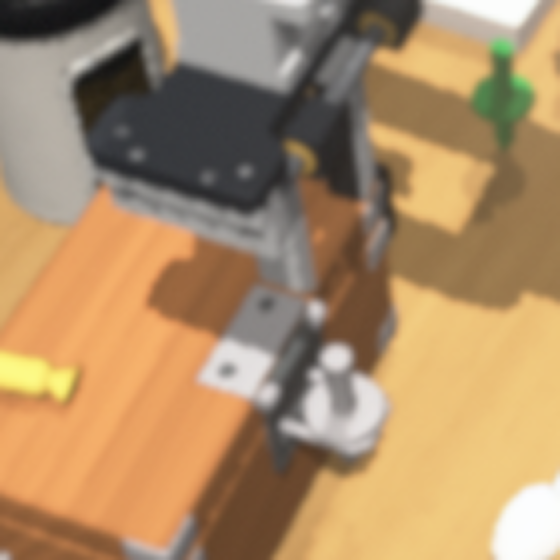

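The pin stands upright with its collar resting on the loop: collar top at z≈0.105, centre (0.450, 0.127). The hasp is shut and the gripper is clear. Settling briefly, then handing in.

Call:
play_rows(
  turn=[
    [0,0,0],
    [0,0,0],
    [0,0,0],
  ],
  linear=[
    [0,0,0],
    [0,0,0],
    [0,0,0],
  ],
  hand=[0.045,0.045,0.045],
)

```text
t: 11.7
ee_pos: [0.4507, 0.1278, 0.2334]
eef_rot: [0.0, 0.764, -0.645, -0.0]
ft_force: [-0.7, 0.5, -0.3]
width: 0.481
```

```bash
python3 - <<'E'
from h import *
manip.sign_off(); print(manip.sense()['t'])
E
```

```text
the job is handed in; nothing more can be done
the job is handed in; nothing more can be done
```

The chest is locked. I swung the hasp shut with the closed fingers, took the broad-collared steel pin from the block, lowered it through the staple loop, let go and backed off. I handed the job in at about 11.7 s.

- **Pin:** The last wrist picture showed the collar's top at z ≈ 0.105 m, so the collar is resting on the loop. Its centre was at about (0.450, 0.127), within 1 mm of the loop at (0.4506, 0.1271). The stem top was within 2 mm of that, so the pin is upright.
- **Hasp:** It hangs shut. One early frame read about 0.25 rad from shut because it was still swinging, but the two frames after it, about 0.1 s later, showed it vertical.
- **Slim pin and green pins:** I did not touch them. The slim pin was in its place when last seen, while I was above the loop.
- **Disagreement:** The top and wrist cameras differed by about 2 mm on the pin's position, which was small enough not to matter. No check failed.

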